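# Clear the V-block and hold a tube pressed into it

### The job

Two loose metal chips lie in the grooves of the V-block: pick up the scraper block, push both chips out of the grooves with it (not with the gripper), and set it down on the table well clear of the V-block. Then lay the long tube in the V-block, lengthwise and about centred so that both vees carry it, press it down firmly so that it bears on both sloping sides, and finish while still holding it pressed there with the gripper. Leave the other things on the table where they are.

Things in the scene. Friction and masses are not known exactly. Their poses are not given: they have to be found in the camera images.
- v_block: Fixed steel V-block; origin at the centre of its underside, on the table; x along the groove, y across, z up. A base plate 150 x 70 x 8 mm carries two vees in line, each 30 mm long, from 32 to 62 mm either side of the middle along x. The 64 mm gap between them is open down to the base plate, so fingers can reach past a seated tube there. Corner screw heads stand 4 mm above the plate
- seat (a point): Point on the V-block, 49.8 mm above the table over its middle, where the tube's centre lies when it is fully seated; axes as the V-block's. The top of the seated tube is 63.8 mm above the table. A push of 15 to 20 N straight down, with little push across the groove, loads both sides well
- flank_a: The vees' sloping sides on the V-block's +y side (both vees); origin and axes as the V-block's, fixed to it. Each vee is 50 mm wide and 47 mm high, with a 90 degree groove: its bottom line at z = 30 mm, its mouth 34 mm wide, open at both ends
- flank_b: The V-block's sloping sides on its -y side, of both vees together; origin and axes as the V-block's; fixed to it
- tube_center (a point): Centre of the plain metal tube, 28 mm in diameter, 130 mm long, 0.14 to 0.28 kg, the only long tube; it lies loose on the table (centre 14 mm up). x axis along its length (its y and z axes roll with it). Acts as a solid bar
- scraper_block: Scraper block, loose, standing on its nose; origin at the centre of its underside; x along its length (44 mm), y across its 20 mm thickness, z up; 64 mm high, 0.16 kg. Lowest 18 mm: dark steel nose, bevelled, 12 mm wide at the underside, 20 mm wide from 4 mm up; above it a wooden grip. Fully down in the V groove its underside is 6 mm above the groove's bottom line
- scraper_grip (a point): Point in the middle of the scraper block's wooden grip, 42 mm above its underside, where to grasp it across its 20 mm thickness; axes as the scraper block's
- chip_0: Curled metal chip, 14 mm in diameter, 12 mm long, 10 g, loose in the vee at the V-block's -x end; origin at its centre (39.9 mm above the table while in the vee), x axis along its length and the groove
- chip_1: The same kind of chip, loose in the vee at the V-block's +x end; origin at its centre
- offcut_0: Bystander, to be left alone: short grey pipe offcut, 18 mm across, 62 mm long, lying far left
- offcut_1: Bystander, to be left alone: shorter grey pipe offcut, 17 mm across, 56 mm long, lying behind the V-block
- tin: Bystander, to be left alone: flat round tin, 58 mm across, 23 mm high, behind the V-block
- tape: Bystander, to be left alone: roll of brown tape lying flat, 64 mm across, 18 mm high
- pliers: Bystander, to be left alone: pliers with red handles, 187 mm long, behind on the left
- oil: Bystander, to be left alone: orange bottle with a yellow cap, 124 mm high, at the back
- file: Bystander, to be left alone: needle file with a wooden handle, 170 mm long, along the front edge
There are look-alikes about, which are no part of the job. Leave any turquoise look-alike of the scraper_block alone.

How it is judged:
By the outcome, as a careful person would: the job done as asked, in the order asked, and still so for the second after the job is handed in, while the arm keeps its last pose, push and grip.
It also fails if it takes over 67 s, if anything falls off the work surface, if the arm or the gripper's body presses on something with over 40 N, if the wrist force passes 120 N, or if a joint passes its speed limit or range.

### The arm

A 6-joint arm with a two-finger parallel gripper is mounted at the origin on a cart in front of the work surface, level with it; the furniture and walls round the work are solid. World frame = base frame: x ahead of the robot, y to its left, z up, the work surface at z = 0. Lengths are in m, angles in rad, forces in N, time in s.
With the tool pointing down it reaches from about 0.35 to 0.725 m from the base axis. Payload 6 kg.
Tool frame: the origin (TCP) lies midway between the tips of the shut fingers; the grasp point (between the pads) lies 19 mm behind it; z points along the fingers, y is the line along which they close (so a half turn about z gives the same grasp; the last joint's range is limited). The gripper opens to 85 mm and grips with 20 to 120 N. Pads are 22 mm wide; open, the fingers measure 114 mm over their backs; the gripper's body (76 mm by 85 mm) begins 54 mm behind the grasp point. The pads swing forward as they close: fully open they stand 13 mm farther back than shut.
Start: joints at [-1.007, 0.04, 0.085, 0, -1.615, -0.334], TCP at [0.137, -0.584, 0.231] pointing down, gripper open.
Joint ranges: [-2.56, 2.56], [-1.29, 2.01], [-1.08, 1.49], [-3.29, 1.98], [-2.81, -0.18], [-2.99, 2.99]. Speed limits (rad/s): [2.57, 2.57, 3.01, 3.14, 3.14, 3.14].

### API

Orientations are given as a unit quaternion [w, x, y, z].
In Python, from station import robot gives the robot as it stands.
- The arm moves only by the tool servo_tool, never from a script. Its argument "increments" is a list of rows, each an object of numbers: "wx", "wy", "wz": the turn, a rotation vector about the tool's x, y, z in rad; "x", "y", "z": the shift along the tool's x, y, z in mm; "claw": the opening, from 0 (shut) to 1 (fully open). A call has 1 to 12 rows; each row shifts and turns the commanded pose from where the row before left it, along the tool's axes as they then stand; what a row does not reach is not made up. A row lasts 1/8 s, in which the tool goes at most 62.5 mm and 10.7 degrees, less where a joint would pass 70% of its speed; a pose out of reach is approached as far as the arm can. A call with a gripper value outside its range is refused whole. The fingers move at their own pace and stop on an object; "force" is the grip in N (left out, the last holds). Time passes only in rows, so rows that do not move let the fingers close. It gives the time, the measured TCP pose, the force, the opening and the grip force at its end, in the units of the state.
- robot.sense(): the state, without advancing time (a new reading comes with each control period).
- robot.capture(name): name is "scene" or "side" or "wrist"; returns the picture (420x560x3 uint8, red, green, blue); there is no depth.
- robot.camera_params(name): a dict with "camera_matrix" (3x3 intrinsics, pixels), "dist_coeffs" ([k1, k2, p1, p2, k3] as OpenCV has them; the pictures are not rectified), "pose" (4x4, takes a point from camera to world coordinates); the wrist camera has in their place "mount" (4x4, takes a point from camera to tool coordinates, whose origin is the TCP and whose axes are the flange's). Camera axes: x right, y up, looking along -z (the intrinsics and any distortion apply to the point x, -y, -z); pixel columns grow to the right and rows downward; lengths in m; the calibration is good to about 2 mm. A picture is of the moment at which its call begins: read the wrist's pose just before it. camera_params takes no time and is no camera call.
- robot.finish_job(): hands the job in; it is judged then, once.
Trained networks look in the newest picture that a camera, given by its name, has taken for a name from the list of things; names that differ only in an ending like _2 or _b are one class to them, and where a whole thing is asked for, a point or a joint stands for the part that bears it (a point fixed in the world has none). Each returns a list of dicts, best first, with "conf" (0 to 1); they miss things now and then, are a little off and sometimes report something else, mostly with a low value. They report only what shows in the picture. A call takes as long as a camera call. They do not tell look-alikes from the thing itself.
- robot.outline_of(camera, thing): "region" (420x560 bool, what is visible of it) and "extent" ([centre column, centre row, width, height] in pixels, round what is visible of it).
- robot.pinpoint(camera, thing): "position" ([row, column] in pixels: a listed point, or the origin of a listed thing).
The state is a dict: "time_s": time; "joint_positions": joint angles; "joint_vel": joint speeds; "tau": joint torques, N m; "position": TCP position; "ee_rot": TCP orientation; "wrist_force": force on the tool from outside, world axes, zero at the start; "torque": the same for the moment, N m; "gripper_width": finger opening in m; "gripper_force": force on a finger pad.
Only numpy, scipy, OpenCV 4.12 (cv2) and the standard library are available. Lean on these libraries where they do the work, as an engineer would, in place of code of your own. Each camera call takes 0.05 s, during which the arm holds its last target. There are 200 camera calls.

## Working session

There is one attempt and no reset: what is moved stays moved. The work goes in short steps, Python scripts to look and compute and a tool call to move; the robot and the scene stay as the last step left them, time stands still between calls to the robot, and variables do not carry over. Pictures are saved under pics/ and viewed, at most 10 in all, crops included, and the job is handed in when it is done.

Besides the shell and the picture viewer there is one more tool, called after "Request:" in YAML: its name, and indented under it one key for each argument. servo_tool: Moves the arm, as the interface text tells. Its arguments: {"type":"object","properties":{"increments":{"type":"array"},"force":{"type":"number"}},"required":["increments"]}

```bash
mkdir -p pics
cat > h.py <<'E'
import numpy as np, cv2
from station import robot
from scipy.spatial.transform import Rotation as R
def rot(q): return R.from_quat([q[1],q[2],q[3],q[0]]).as_matrix()
def cam(name):
    p=robot.camera_params(name)
    if 'pose' in p: T=np.array(p['pose'])
    else:
        s=robot.sense(); W=np.eye(4); W[:3,:3]=rot(s['ee_rot']); W[:3,3]=s['position']; T=W@np.array(p['mount'])
    return np.array(p['camera_matrix'],float),np.array(p['dist_coeffs'],float),T
def ray(c,u,v):
    K,d,T=c; n=cv2.undistortPoints(np.array([[[u,v]]],float),K,d)[0,0]
    return T[:3,3],T[:3,:3]@np.array([n[0],-n[1],-1.])
def onz(c,u,v,z):
    o,d=ray(c,u,v); return o+d*(z-o[2])/d[2]
def proj(c,P):
    K,d,T=c; P=np.atleast_2d(P); q=(P-T[:3,3])@T[:3,:3]; q=q*[1,-1,-1]
    return cv2.projectPoints(q,np.zeros(3),np.zeros(3),K,d)[0][:,0]
def tri(rs):
    A=np.zeros((3,3));b=np.zeros(3)
    for o,d in rs:
        d=d/np.linalg.norm(d);M=np.eye(3)-np.outer(d,d);A+=M;b+=M@o
    return np.linalg.solve(A,b)
def save(im,n): cv2.imwrite('pics/'+n,im[:,:,::-1])
E
python3 - <<'E'
from h import *
Z=dict(v_block=0,tube_center=.014,scraper_grip=.042,scraper_block=0,chip_0=.04,chip_1=.04)
ims=[]
for n in('scene','side'):
    im=robot.capture(n); save(im,n+'0.png'); c=cam(n)
    for t,z in Z.items():
        for r in robot.pinpoint(n,t)[:3]:
            v,u=r['position']; print(n,t,round(r['conf'],2),int(u),int(v),onz(c,u,v,z).round(3))
    for t in('tube_center','v_block','scraper_block'):
        for r in robot.outline_of(n,t)[:3]:
            ys,xs=np.nonzero(r['region']); P=[onz(c,*p,Z[t]) for p in cv2.boxPoints(cv2.minAreaRect(np.c_[xs,ys].astype(np.float32)))]
            print(n,'outl',t,round(r['conf'],2),np.round(r['extent']),np.round(P,3)[:,:2].tolist())
print(robot.sense())
E
```

```text
scene v_block 0.57 264 203 [ 0.543 -0.069  0.   ]
scene tube_center 0.67 207 172 [ 0.505 -0.251  0.014]
scene tube_center 0.34 384 199 [0.439 0.245 0.014]
scene scraper_grip 0.67 385 199 [0.458 0.246 0.042]
scene scraper_grip 0.48 361 171 [0.387 0.164 0.042]
scene scraper_grip 0.18 261 203 [ 0.569 -0.068  0.042]
scene scraper_block 0.73 357 184 [0.405 0.163 0.   ]
scene scraper_block 0.44 378 206 [0.459 0.235 0.   ]
scene chip_0 0.51 263 180 [ 0.499 -0.087  0.04 ]
scene chip_0 0.45 257 216 [ 0.609 -0.065  0.04 ]
scene chip_1 0.51 263 180 [ 0.499 -0.087  0.04 ]
scene chip_1 0.45 257 216 [ 0.609 -0.065  0.04 ]
scene outl tube_center 0.77 [208. 175.  16.  44.] [[0.579, -0.245], [0.441, -0.279], [0.437, -0.248], [0.576, -0.215]]
scene outl v_block 0.96 [263. 203.  32.  54.] [[0.622, -0.103], [0.454, -0.117], [0.456, -0.042], [0.623, -0.032]]
scene outl scraper_block 0.71 [381. 202.  15.  28.] [[0.485, 0.226], [0.402, 0.236], [0.406, 0.261], [0.488, 0.25]]
scene outl scraper_block 0.59 [362. 175.  18.  23.] [[0.394, 0.139], [0.321, 0.173], [0.343, 0.203], [0.415, 0.168]]
side v_block 0.64
[... 1420 characters left out ...]
rray([-1.00730033e+00,  4.01633518e-02,  8.48120777e-02, -2.11162725e-05,
       -1.61549069e+00, -3.33706576e-01]), 'joint_vel': array([-4.05734043e-04, -6.13628179e-04,  3.83761789e-04,  8.39534497e-04,
       -9.21049625e-04,  1.51664419e-06]), 'tau': array([ 3.77470627e-03, -3.67942107e+01,  3.47451460e+01,  6.93300873e+00,
       -1.03745042e-03,  1.12926521e-06]), 'position': array([ 0.13668889, -0.58420192,  0.23128449]), 'ee_rot': array([-3.92553944e-07, -1.14642561e-01,  9.93406806e-01,  2.51352874e-05]), 'wrist_force': array([-0.55432946,  0.28549352,  0.23682748]), 'torque': array([ 0.01011479,  0.01436359, -0.03510017]), 'gripper_force': 0.0, 'gripper_width': 0.08536125408813819}
```

Run:
```python
import cv2,numpy as np
a=cv2.imread('pics/scene0.png')[130:280,160:440];b=cv2.imread('pics/side0.png')[130:280,160:440]
cv2.imwrite('pics/both.png',np.vstack([cv2.resize(x,None,fx=2,fy=2,interpolation=cv2.INTER_CUBIC) for x in(a,b)]))
```

```text
(no output)
```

View pics/both.png

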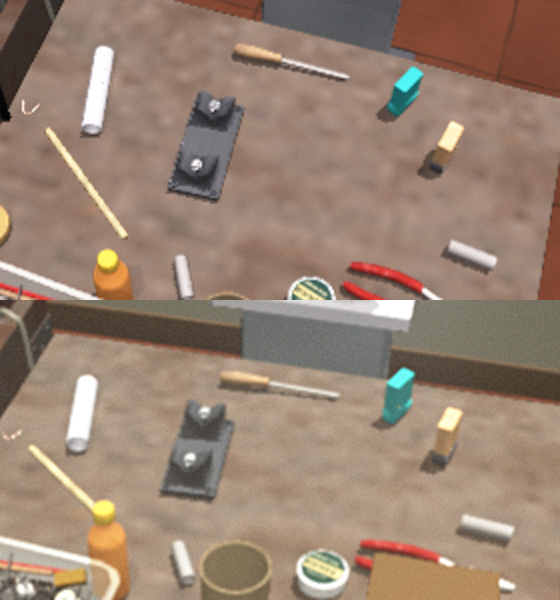

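The wooden scraper is at scene pixel (384,199) and its turquoise look-alike at (361,171). The V-block is at about (262,203) with a chip in each vee, and the tube is at (207,173). I'll move above the V-block for a close look.

```bash
cat >> h.py <<'E'
def togo(p,yaw=None):
    s=robot.sense(); M=rot(s['ee_rot']); y0=np.degrees(np.arctan2(M[1,0],M[0,0]))
    d=M.T@(np.array(p)-s['position'])*1000
    print('shift mm (present tool axes)',d.round(1),'yaw',round(y0,2),'tilt',M[:,2].round(3),end=' ')
    if yaw is not None:
        dy=(yaw-y0+180)%360-180; print('wz',round(-np.radians(dy),3),end=' ')
    print()
E
python3 - <<'E'
from h import *
p=robot.camera_params('wrist');print(np.round(p['mount'],3).tolist(),p['camera_matrix'])
togo([.54,-.08,.28],188.7)
E
```

```text
[[-0.002, 0.963, 0.269, 0.068], [1.0, 0.002, 0.0, -0.001], [-0.0, 0.269, -0.963, -0.143], [0.0, 0.0, 0.0, 1.0]] [[330.27151101   0.         278.54042144]
 [  0.         330.27151101 206.23806982]
 [  0.           0.           1.        ]]
shift mm (present tool axes) [-507.6  399.1  -48.7] yaw -166.83 tilt [-0.  0. -1.] wz 0.078
```

Request:
servo_tool:
  increments:
    - {"x": -42,"y": 33,"z": -4,"wz": 0.078}
    - {"x": -42,"y": 33,"z": -4}
    - {"x": -42,"y": 33,"z": -4}
    - {"x": -42,"y": 33,"z": -4}
    - {"x": -42,"y": 33,"z": -4}
    - {"x": -42,"y": 33,"z": -4}
    - {"x": -42,"y": 33,"z": -4}
    - {"x": -42,"y": 33,"z": -4}
    - {"x": -42,"y": 33,"z": -4}
    - {"x": -42,"y": 33,"z": -4}
    - {"x": -42,"y": 33,"z": -4}
    - {}

```text
schema error: expected keys wx, wy, wz, x, y, z, claw
```

Request:
servo_tool:
  increments:
    - {"x": -42,"y": 33,"z": -4,"wx": 0,"wy": 0,"wz": 0,"claw": 1}
    - {"x": -42,"y": 33,"z": -4,"wx": 0,"wy": 0,"wz": 0,"claw": 1}
    - {"x": -42,"y": 33,"z": -4,"wx": 0,"wy": 0,"wz": 0,"claw": 1}
    - {"x": -42,"y": 33,"z": -4,"wx": 0,"wy": 0,"wz": 0,"claw": 1}
    - {"x": -42,"y": 33,"z": -4,"wx": 0,"wy": 0,"wz": 0,"claw": 1}
    - {"x": -42,"y": 33,"z": -4,"wx": 0,"wy": 0,"wz": 0,"claw": 1}
    - {"x": -42,"y": 33,"z": -4,"wx": 0,"wy": 0,"wz": 0,"claw": 1}
    - {"x": -42,"y": 33,"z": -4,"wx": 0,"wy": 0,"wz": 0,"claw": 1}
    - {"x": -42,"y": 33,"z": -4,"wx": 0,"wy": 0,"wz": 0,"claw": 1}
    - {"x": -42,"y": 33,"z": -4,"wx": 0,"wy": 0,"wz": 0,"claw": 1}
    - {"x": -42,"y": 33,"z": -4,"wx": 0,"wy": 0,"wz": 0,"claw": 1}
    - {"x": -42,"y": 33,"z": -4,"wx": 0,"wy": 0,"wz": 0.078,"claw": 1}

```text
time_s: 2.5
position: [0.5381, -0.0822, 0.2797]
ee_rot: [0.0, -0.075, 0.997, 0.0]
wrist_force: [0.5, -0.9, -0.0]
gripper_width: 0.0854
gripper_force: 0.0
```

Request:
servo_tool:
  increments:
    - {"x": 0,"y": 0,"z": 0,"wx": 0,"wy": 0,"wz": 0,"claw": 1}
    - {"x": 0,"y": 0,"z": 0,"wx": 0,"wy": 0,"wz": 0,"claw": 1}

```text
time_s: 2.75
position: [0.5372, -0.0838, 0.2792]
ee_rot: [-0.0, -0.076, 0.997, -0.0]
wrist_force: [-0.6, 0.8, 0.4]
gripper_width: 0.0855
gripper_force: 0.0
```

Run:
```python
from h import *
c=cam('wrist'); im=robot.capture('wrist'); save(im,'w1.png')
for t,z in dict(v_block=0,chip_0=.0399,flank_a=0,flank_b=0).items():
    for r in robot.pinpoint('wrist',t)[:3]:
        v,u=r['position']; print(t,round(r['conf'],2),int(u),int(v),onz(c,u,v,z).round(4))
for r in robot.outline_of('wrist','v_block')[:2]:
    ys,xs=np.nonzero(r['region']); b=cv2.boxPoints(cv2.minAreaRect(np.c_[xs,ys].astype(np.float32)))
    print(r['conf'],b.round().tolist(),np.round([onz(c,*p,.008) for p in b],4).tolist())
togo([.46,.243,.23])
```

```text
v_block 0.97 285 180 [ 0.5505 -0.074   0.    ]
v_block 0.41 287 306 [ 0.7342 -0.042   0.    ]
chip_0 0.5 288 146 [ 0.5032 -0.0785  0.0399]
0.95 [[254.0, 234.0], [263.0, 117.0], [320.0, 121.0], [311.0, 238.0]] [[0.6266, -0.1041, 0.008], [0.4756, -0.113, 0.008], [0.4703, -0.0441, 0.008], [0.6214, -0.0283, 0.008]]
shift mm (present tool axes) [ 26.9 335.3  49.7] yaw -171.36 tilt [ 0.001  0.    -1.   ]
```

View pics/w1.png

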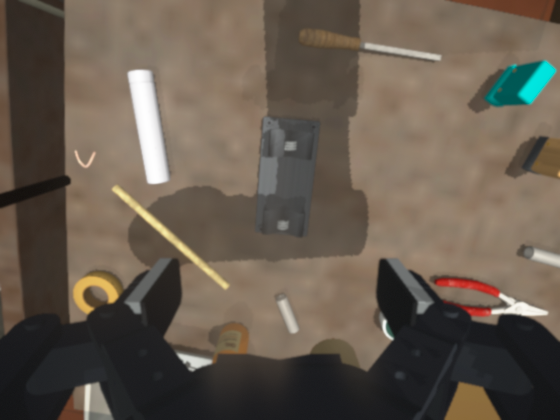

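The wrist view shows the V-block at (287,178) with chips at (290,146) and (283,224). The tube runs from (142,72) to (157,180), and the wooden scraper is at the right edge, around (543,158). Next I'll go above the scraper.

Request:
servo_tool:
  increments:
    - {"x": 4,"y": 55,"z": 8,"wx": 0,"wy": 0,"wz": 0,"claw": 1}
    - {"x": 4,"y": 55,"z": 8,"wx": 0,"wy": 0,"wz": 0,"claw": 1}
    - {"x": 4,"y": 55,"z": 8,"wx": 0,"wy": 0,"wz": 0,"claw": 1}
    - {"x": 4,"y": 55,"z": 8,"wx": 0,"wy": 0,"wz": 0,"claw": 1}
    - {"x": 4,"y": 55,"z": 8,"wx": 0,"wy": 0,"wz": 0,"claw": 1}
    - {"x": 4,"y": 55,"z": 8,"wx": 0,"wy": 0,"wz": 0,"claw": 1}
    - {"x": 0,"y": 0,"z": 0,"wx": 0,"wy": 0,"wz": 0,"claw": 1}
    - {"x": 0,"y": 0,"z": 0,"wx": 0,"wy": 0,"wz": 0,"claw": 1}

```text
time_s: 4.05
position: [0.4637, 0.2385, 0.2316]
ee_rot: [0.0, -0.076, 0.997, 0.0]
wrist_force: [1.2, -0.7, -0.1]
gripper_width: 0.0853
gripper_force: 0.0
```

Run:
```python
from h import *
c=cam('wrist'); im=robot.capture('wrist'); save(im,'w2.png')
for t,z in dict(scraper_grip=.042,scraper_block=0).items():
    for r in robot.pinpoint('wrist',t)[:3]:
        v,u=r['position']; print(t,round(r['conf'],2),int(u),int(v),onz(c,u,v,z).round(4))
for r in robot.outline_of('wrist','scraper_block')[:3]:
    ys,xs=np.nonzero(r['region']); b=cv2.boxPoints(cv2.minAreaRect(np.c_[xs,ys].astype(np.float32)))
    print(r['conf'],b.round().tolist(),np.round([onz(c,*p,.064) for p in b],4).tolist())
togo([.46,.243,.2])
```

```text
scraper_grip 0.74 281 182 [0.4629 0.2411 0.042 ]
scraper_grip 0.74 219 101 [0.3927 0.1693 0.042 ]
scraper_grip 0.45 263 339 [0.6532 0.2485 0.042 ]
scraper_block 0.73 282 176 [0.4643 0.2424 0.    ]
scraper_block 0.57 222 105 [0.3961 0.1656 0.    ]
0.86 [[190.0, 117.0], [215.0, 74.0], [243.0, 90.0], [219.0, 133.0]] [[0.4103, 0.1485, 0.064], [0.3706, 0.1668, 0.064], [0.3805, 0.1931, 0.064], [0.4209, 0.1755, 0.064]]
0.78 [[260.0, 205.0], [279.0, 157.0], [301.0, 166.0], [282.0, 214.0]] [[0.4837, 0.2225, 0.064], [0.4347, 0.2342, 0.064], [0.4398, 0.2557, 0.064], [0.4894, 0.2447, 0.064]]
shift mm (present tool axes) [ 3.3  5.7 31.8] yaw -171.4 tilt [ 0.001  0.001 -1.   ]
```

View pics/w2.png

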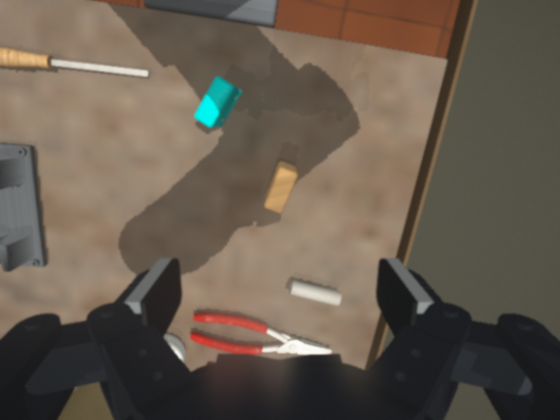

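The wooden scraper is at (281,187), with its length tilted along (271,210)→(290,162). I'll turn, go down and grasp it.

Request:
servo_tool:
  increments:
    - {"x": 1.3,"y": 2.4,"z": 20,"wx": 0,"wy": 0,"wz": 0.125,"claw": 1}
    - {"x": 0,"y": 0,"z": 30,"wx": 0,"wy": 0,"wz": 0.125,"claw": 1}
    - {"x": 0,"y": 0,"z": 40,"wx": 0,"wy": 0,"wz": 0.125,"claw": 1}
    - {"x": 0,"y": 0,"z": 40,"wx": 0,"wy": 0,"wz": 0,"claw": 1}
    - {"x": 0,"y": 0,"z": 40,"wx": 0,"wy": 0,"wz": 0,"claw": 1}
    - {"x": 0,"y": 0,"z": 26,"wx": 0,"wy": 0,"wz": 0,"claw": 1}
    - {"x": 0,"y": 0,"z": 10,"wx": 0,"wy": 0,"wz": 0,"claw": 1}
    - {"x": 0,"y": 0,"z": 0,"wx": 0,"wy": 0,"wz": 0,"claw": 1}

```text
time_s: 5.25
position: [0.4622, 0.2406, 0.0256]
ee_rot: [0.0, 0.112, 0.994, -0.0]
wrist_force: [-0.1, -0.6, 0.7]
gripper_width: 0.0853
gripper_force: 0.0
```

Request:
servo_tool:
  increments:
    - {"x": 0,"y": 0,"z": 0,"wx": 0,"wy": 0,"wz": 0,"claw": 0}
    - {"x": 0,"y": 0,"z": 0,"wx": 0,"wy": 0,"wz": 0,"claw": 0}
    - {"x": 0,"y": 0,"z": 0,"wx": 0,"wy": 0,"wz": 0,"claw": 0}
    - {"x": 0,"y": 0,"z": 0,"wx": 0,"wy": 0,"wz": 0,"claw": 0}
    - {"x": 0,"y": 0,"z": 0,"wx": 0,"wy": 0,"wz": 0,"claw": 0}
    - {"x": 0,"y": 0,"z": 0,"wx": 0,"wy": 0,"wz": 0,"claw": 0}
    - {"x": 0,"y": 0,"z": 0,"wx": 0,"wy": 0,"wz": 0,"claw": 0}
    - {"x": 0,"y": 0,"z": 0,"wx": 0,"wy": 0,"wz": 0,"claw": 0}
  force: 50

```text
time_s: 6.25
position: [0.4621, 0.2411, 0.0257]
ee_rot: [0.0, 0.111, 0.994, 0.0]
wrist_force: [-2.0, -0.1, 4.8]
gripper_width: 0.0197
gripper_force: 49.8
```

Request:
servo_tool:
  increments:
    - {"x": 0,"y": 0,"z": -25,"wx": 0,"wy": 0,"wz": 0,"claw": 0}
    - {"x": 0,"y": 0,"z": -50,"wx": 0,"wy": 0,"wz": 0,"claw": 0}
    - {"x": 0,"y": 0,"z": -50,"wx": 0,"wy": 0,"wz": 0,"claw": 0}
    - {"x": -14,"y": -50,"z": -33,"wx": 0,"wy": 0,"wz": 0,"claw": 0}
    - {"x": -14,"y": -52,"z": -33,"wx": 0,"wy": 0,"wz": 0,"claw": 0}
    - {"x": -14,"y": -52,"z": -33,"wx": 0,"wy": 0,"wz": 0,"claw": 0}
    - {"x": -14,"y": -52,"z": 0,"wx": 0,"wy": 0,"wz": 0,"claw": 0}
    - {"x": -14,"y": -52,"z": 0,"wx": 0,"wy": 0,"wz": 0,"claw": 0}
    - {"x": -14,"y": -52,"z": 0,"wx": 0,"wy": 0,"wz": -0.16,"claw": 0}
    - {"x": 0,"y": 0,"z": 0,"wx": 0,"wy": 0,"wz": -0.16,"claw": 0}
    - {"x": 0,"y": 0,"z": 0,"wx": 0,"wy": 0,"wz": 0,"claw": 0}
    - {"x": 0,"y": 0,"z": 0,"wx": 0,"wy": 0,"wz": 0,"claw": 0}

```text
time_s: 7.75
position: [0.4751, -0.0775, 0.248]
ee_rot: [-0.001, -0.046, 0.999, 0.0]
wrist_force: [-0.4, -0.2, -1.3]
gripper_width: 0.0197
gripper_force: 49.6
```

Run:
```python
from h import *
c=cam('wrist'); im=robot.capture('wrist'); save(im,'w3raw.png')
for t,z in dict(v_block=0,chip_0=.0399).items():
    for r in robot.pinpoint('wrist',t)[:3]:
        v,u=r['position']; print(t,round(r['conf'],2),int(u),int(v),onz(c,u,v,z).round(4))
for r in robot.outline_of('wrist','v_block')[:1]:
    ys,xs=np.nonzero(r['region']); np.save('vreg.npy',r['region']); b=cv2.boxPoints(cv2.minAreaRect(np.c_[xs,ys].astype(np.float32)))
    print(r['conf'],b.round().tolist())
s=robot.sense(); np.savez('v3.npz',K=c[0],d=c[1],T=c[2])
# overlay of guess
ang=np.radians(6.5);ct=np.array([.551,-.074]);M=np.array([[np.cos(ang),-np.sin(ang)],[np.sin(ang),np.cos(ang)]])
def pl(im,pts,z,cl):
    p=np.array(pts)/1000.; w=np.c_[p@M.T+ct,np.full(len(p),z)]; cv2.polylines(im,[(proj(c,w)*16).round().astype(np.int32)],True,cl,1,cv2.LINE_AA,4)
pl(im,[(-75,-35),(75,-35),(75,35),(-75,35)],.008,(255,0,0))
for a in(-62,32): pl(im,[(a,-25),(a+30,-25),(a+30,25),(a,25)],.047,(0,255,0)); pl(im,[(a,-17),(a+30,-17),(a+30,17),(a,17)],.047,(255,255,0))
save(cv2.resize(im[60:300,130:430],None,fx=2.5,fy=2.5,interpolation=cv2.INTER_CUBIC),'w3.png'); print(s['position'])
```

```text
chip_0 0.57 278 207 [ 0.5058 -0.0755  0.0399]
0.75 [[249.0, 246.0], [249.0, 171.0], [309.0, 171.0], [309.0, 246.0]]
[ 0.47527875 -0.0774447   0.24852378]
```

View pics/w3.png

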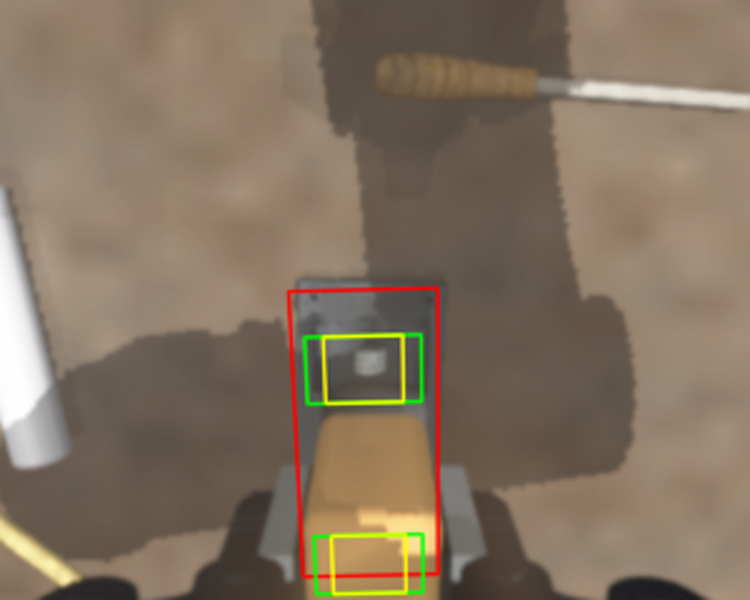

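The block's −x end is visible: plate edge at crop row 285, chip at (370,362). The scraper hides the rest because the image top faces the robot, so I'll move toward +x to see all of it.

Request:
servo_tool:
  increments:
    - {"x": -42,"y": -3,"z": 10,"wx": 0,"wy": 0,"wz": 0,"claw": 0}
    - {"x": -42,"y": -3,"z": 10,"wx": 0,"wy": 0,"wz": 0,"claw": 0}
    - {"x": -42,"y": -3,"z": 10,"wx": 0,"wy": 0,"wz": 0,"claw": 0}
    - {"x": -12,"y": 0,"z": 0,"wx": 0,"wy": 0,"wz": 0,"claw": 0}
    - {"x": 0,"y": 0,"z": 0,"wx": 0,"wy": 0,"wz": 0,"claw": 0}
    - {"x": 0,"y": 0,"z": 0,"wx": 0,"wy": 0,"wz": 0,"claw": 0}

```text
time_s: 8.7
position: [0.6131, -0.0739, 0.2197]
ee_rot: [0.001, -0.047, 0.999, 0.0]
wrist_force: [-0.6, 0.6, -2.4]
gripper_width: 0.0193
gripper_force: 49.7
```

```bash
cat > fitv.py <<'E'
from h import *
from scipy.optimize import minimize
def ov(im,c,x,y,ang):
    M=np.array([[np.cos(ang),-np.sin(ang)],[np.sin(ang),np.cos(ang)]])
    def pl(pts,z,cl):
        p=np.array(pts)/1000.; w=np.c_[p@M.T+[x,y],np.full(len(p),z)]; cv2.polylines(im,[(proj(c,w)*16).round().astype(np.int32)],True,cl,1,cv2.LINE_AA,4)
    pl([(-75,-35),(75,-35),(75,35),(-75,35)],.008,(255,0,0))
    for a in(-62,32): pl([(a,-25),(a+30,-25),(a+30,25),(a,25)],.047,(0,255,0)); pl([(a,-17),(a+30,-17),(a+30,17),(a,17)],.047,(255,255,0))
def sil(c,p):
    # silhouette mask of plate + vees
    x,y,ang=p; M=np.array([[np.cos(ang),-np.sin(ang)],[np.sin(ang),np.cos(ang)]]); m=np.zeros((1680,2240),np.uint8)
    for (a,b,h,z0,z1) in((-75,75,35,0,.008),(-62,-32,25,.008,.047),(32,62,25,.008,.047)):
        P=np.array([(i/1000,j/1000) for i in(a,b) for j in(-h,h)])@M.T+[x,y]
        q=proj(c,np.r_[np.c_[P,[z0]*4],np.c_[P,[z1]*4]])
        cv2.fillConvexPoly(m,cv2.convexHull(((q+.5)*4).astype(np.float32)).round().astype(np.int32),255)
    return cv2.resize(m,(560,420),interpolation=cv2.INTER_AREA)/255.
def fit(c,reg,p0,valid=None):
    r=reg.astype(float); w=np.ones_like(r) if valid is None else valid
    f=lambda q:(w*np.abs(sil(c,(q[0]/1000,q[1]/1000,q[2]/100))-r)).sum()
    s=minimize(f,[p0[0]*1000,p0[1]*1000,p0[2]*100],method='Nelder-Mead',options=dict(initial_simplex=np.array([p0[0]*1000,p0[1]*1000,p0[2]*100])+np.array([[0,0,0],[8,0,0],[0,8,0],[0,0,8]]),xatol=.05,fatol=.5))
    return s.x*[.001,.001,.01],s.fun,r.sum()
E
python3 - <<'E'
from fitv import *
c=cam('wrist'); im=robot.capture('wrist'); save(im,'w4raw.png')
for t,z in dict(v_block=0,chip_0=.0399).items():
    for r in robot.pinpoint('wrist',t)[:3]:
        v,u=r['position']; print(t,round(r['conf'],2),int(u),int(v),onz(c,u,v,z).round(4))
r=robot.outline_of('wrist','v_block')[0]; print(r['conf'],r['extent'])
p,f,n=fit(c,r['region'],(.551,-.074,.11)); print(p,np.degrees(p[2]),f,n)
np.save('vpose.npy',p); np.save('vreg.npy',r['region']); np.savez('v4.npz',K=c[0],d=c[1],T=c[2])
a=im.copy(); ov(a,c,*p); save(cv2.resize(a[100:340,150:430],None,fx=2.5,fy=2.5,interpolation=cv2.INTER_CUBIC),'w4.png')
for n in('scene','side'):
    cc=cam(n); robot.capture(n); q=robot.outline_of(n,'v_block')[0]; print(n,fit(cc,q['region'],p))
s=robot.sense();print(s['position'])
E
```

```text
v_block 0.71 284 117 [ 0.5482 -0.0741  0.    ]
chip_0 0.71 285 69 [ 0.5055 -0.0779  0.0399]
chip_0 0.5 283 165 [ 0.5934 -0.0714  0.0399]
0.93 [287.5, 112.7, 71.0, 147.8]
[ 0.54723198 -0.07353999  0.06277626] 3.5968147180250822 580.8627450980393 9556.0
scene (array([ 0.54816671, -0.0717236 ,  0.05711683]), np.float64(137.72549019607843), np.float64(1243.0))
side (array([ 0.54543893, -0.07262344,  0.06849301]), np.float64(149.98823529411763), np.float64(1130.0))
[ 0.61328594 -0.07398425  0.21890094]
```

View pics/w4.png

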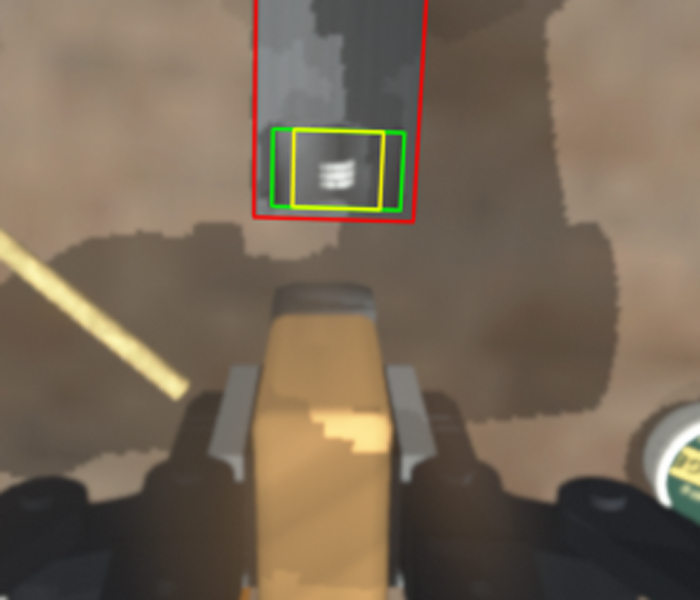

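Run:
```python
from fitv import *
z=np.load('v4.npz');c=(z['K'],z['d'],z['T']);s=robot.sense();M=rot(s['ee_rot'])
P=[s['position']+M@np.array(q) for q in[(.022,-.010,.0217),(.022,.010,.0217),(.022,-.01,.0077),(.022,.01,.0077)]]
print(((proj(c,np.array(P))-[150,100])*2.5).round(1))
p=np.array([.547,-.0740]);a=np.radians(3.8);u=np.array([np.cos(a),np.sin(a)])
print(np.degrees(np.arctan2(M[1,0],M[0,0])))
togo([*p,.12],183.8)
```

```text
[[275.9 267.1]
 [372.1 266.9]
 [272.  286.9]
 [376.4 286.8]]
-174.59350115145548
shift mm (present tool axes) [66.   6.2 98.9] yaw -174.59 tilt [ 0.  0. -1.] wz 0.028
```

Request:
servo_tool:
  increments:
    - {"x": 35,"y": 3,"z": 0,"wx": 0,"wy": 0,"wz": 0.028,"claw": 0}
    - {"x": 35,"y": 3,"z": 30,"wx": 0,"wy": 0,"wz": 0,"claw": 0}
    - {"x": 0,"y": 0,"z": 40,"wx": 0,"wy": 0,"wz": 0,"claw": 0}
    - {"x": 0,"y": 0,"z": 40,"wx": 0,"wy": 0,"wz": 0,"claw": 0}
    - {"x": 0,"y": 0,"z": 25,"wx": 0,"wy": 0,"wz": 0,"claw": 0}
    - {"x": 0,"y": 0,"z": 0,"wx": 0,"wy": 0,"wz": 0,"claw": 0}
    - {"x": 0,"y": 0,"z": 0,"wx": 0,"wy": 0,"wz": 0,"claw": 0}

```text
time_s: 9.98
position: [0.544, -0.0737, 0.0853]
ee_rot: [0.001, -0.033, 0.999, -0.0]
wrist_force: [0.7, -0.2, -1.7]
gripper_width: 0.0195
gripper_force: 49.7
```

Run:
```python
from h import *
togo([.547-.004,-.0743,.0642],183.8)
```

```text
shift mm (present tool axes) [ 1.1 -0.5 21.1] yaw -176.19 tilt [ 0.002 -0.    -1.   ] wz 0.0
```

Request:
servo_tool:
  increments:
    - {"x": 0,"y": 0,"z": 11,"wx": 0,"wy": 0,"wz": 0,"claw": 0}
    - {"x": 0,"y": 0,"z": 10,"wx": 0,"wy": 0,"wz": 0,"claw": 0}
    - {"x": -5,"y": 0,"z": 0,"wx": 0,"wy": 0,"wz": 0,"claw": 0}
    - {"x": -5,"y": 0,"z": 0,"wx": 0,"wy": 0,"wz": 0,"claw": 0}
    - {"x": -5,"y": 0,"z": 0,"wx": 0,"wy": 0,"wz": 0,"claw": 0}

```text
time_s: 10.6
position: [0.5589, -0.0726, 0.063]
ee_rot: [0.0, -0.033, 0.999, 0.0]
wrist_force: [-0.8, 0.5, -1.1]
gripper_width: 0.0193
gripper_force: 49.7
```

Request:
servo_tool:
  increments:
    - {"x": -7,"y": 0,"z": 0,"wx": 0,"wy": 0,"wz": 0,"claw": 0}
    - {"x": -7,"y": 0,"z": 0,"wx": 0,"wy": 0,"wz": 0,"claw": 0}
    - {"x": -7,"y": 0,"z": 0,"wx": 0,"wy": 0,"wz": 0,"claw": 0}
    - {"x": -7,"y": 0,"z": 0,"wx": 0,"wy": 0,"wz": 0,"claw": 0}
    - {"x": -7,"y": 0,"z": 0,"wx": 0,"wy": 0,"wz": 0,"claw": 0}
    - {"x": -7,"y": 0,"z": 0,"wx": 0,"wy": 0,"wz": 0,"claw": 0}
    - {"x": -6,"y": 0,"z": 0,"wx": 0,"wy": 0,"wz": 0,"claw": 0}
    - {"x": 0,"y": 0,"z": 0,"wx": 0,"wy": 0,"wz": 0,"claw": 0}

```text
time_s: 11.6
position: [0.6063, -0.0694, 0.0624]
ee_rot: [-0.0, -0.033, 0.999, 0.0]
wrist_force: [0.6, 0.4, -0.9]
gripper_width: 0.0197
gripper_force: 49.7
```

Request:
servo_tool:
  increments:
    - {"x": 12,"y": 0,"z": 0,"wx": 0,"wy": 0,"wz": 0,"claw": 0}
    - {"x": 12,"y": 0,"z": 0,"wx": 0,"wy": 0,"wz": 0,"claw": 0}
    - {"x": 12,"y": 0,"z": 0,"wx": 0,"wy": 0,"wz": 0,"claw": 0}
    - {"x": 12,"y": 0,"z": 0,"wx": 0,"wy": 0,"wz": 0,"claw": 0}
    - {"x": 12,"y": 0,"z": 0,"wx": 0,"wy": 0,"wz": 0,"claw": 0}
    - {"x": 7,"y": 0,"z": 0,"wx": 0,"wy": 0,"wz": 0,"claw": 0}
    - {"x": 7,"y": 0,"z": 0,"wx": 0,"wy": 0,"wz": 0,"claw": 0}

```text
time_s: 12.48
position: [0.5319, -0.0743, 0.0627]
ee_rot: [0.0, -0.033, 0.999, 0.0]
wrist_force: [0.8, -0.1, -0.8]
gripper_width: 0.0195
gripper_force: 49.7
```

Request:
servo_tool:
  increments:
    - {"x": 7,"y": 0,"z": 0,"wx": 0,"wy": 0,"wz": 0,"claw": 0}
    - {"x": 7,"y": 0,"z": 0,"wx": 0,"wy": 0,"wz": 0,"claw": 0}
    - {"x": 7,"y": 0,"z": 0,"wx": 0,"wy": 0,"wz": 0,"claw": 0}
    - {"x": 7,"y": 0,"z": 0,"wx": 0,"wy": 0,"wz": 0,"claw": 0}
    - {"x": 7,"y": 0,"z": 0,"wx": 0,"wy": 0,"wz": 0,"claw": 0}
    - {"x": 7,"y": 0,"z": 0,"wx": 0,"wy": 0,"wz": 0,"claw": 0}
    - {"x": 7,"y": 0,"z": 0,"wx": 0,"wy": 0,"wz": 0,"claw": 0}
    - {"x": 7,"y": 0,"z": 0,"wx": 0,"wy": 0,"wz": 0,"claw": 0}
    - {"x": 0,"y": 0,"z": 0,"wx": 0,"wy": 0,"wz": 0,"claw": 0}

```text
time_s: 13.6
position: [0.476, -0.078, 0.0627]
ee_rot: [0.0, -0.033, 0.999, 0.0]
wrist_force: [-0.8, 0.5, -1.8]
gripper_width: 0.0194
gripper_force: 49.7
```

Request:
servo_tool:
  increments:
    - {"x": 0,"y": 0,"z": -25,"wx": 0,"wy": 0,"wz": 0,"claw": 0}
    - {"x": 0,"y": 0,"z": -50,"wx": 0,"wy": 0,"wz": 0,"claw": 0}
    - {"x": 0,"y": 50,"z": -50,"wx": 0,"wy": 0,"wz": 0,"claw": 0}
    - {"x": -25,"y": 50,"z": -50,"wx": 0,"wy": 0,"wz": 0,"claw": 0}
    - {"x": -20,"y": 30,"z": 0,"wx": 0,"wy": 0,"wz": 0,"claw": 0}
    - {"x": 0,"y": 0,"z": 0,"wx": 0,"wy": 0,"wz": 0,"claw": 0}

```text
time_s: 14.35
position: [0.5101, 0.0423, 0.223]
ee_rot: [-0.0, -0.034, 0.999, 0.0]
wrist_force: [0.6, -0.1, -2.0]
gripper_width: 0.0193
gripper_force: 49.7
```

Run:
```python
from h import *
out=[]
for n in('wrist','scene','side'):
    c=cam(n); im=robot.capture(n); save(im,n+'5.png')
    for r in robot.pinpoint(n,'chip_0')[:4]:
        v,u=r['position']; print(n,round(r['conf'],2),int(u),int(v),onz(c,u,v,.0399).round(4),onz(c,u,v,.007).round(4))
    out.append(im)
L=cv2.resize(out[0],None,fx=.9,fy=.9)[:378]
S=[cv2.resize(o[160:250,215:305],None,fx=2.9,fy=2.9,interpolation=cv2.INTER_CUBIC) for o in out[1:]]
S=np.vstack(S)
H=max(len(L),len(S)); pad=lambda a:cv2.copyMakeBorder(a,0,H-len(a),0,0,cv2.BORDER_CONSTANT)
save(np.hstack([pad(L),pad(S)]),'c5.png'); print(robot.sense()['position'],robot.sense()['time_s'])
```

```text
wrist 0.61 167 130 [ 0.4637 -0.0689  0.0399] [ 0.4659 -0.0796  0.007 ]
wrist 0.43 179 266 [ 0.608  -0.0597  0.0399] [ 0.6248 -0.0694  0.007 ]
scene 0.41 254 230 [ 0.6509 -0.0611  0.0399] [ 0.6357 -0.0677  0.007 ]
side 0.63 302 172 [0.4183 0.0171 0.0399] [0.3757 0.0095 0.007 ]
side 0.51 251 229 [ 0.6683 -0.0564  0.0399] [ 0.6349 -0.0667  0.007 ]
[0.50923525 0.03958282 0.22351629] 14.65
```

View pics/c5.png

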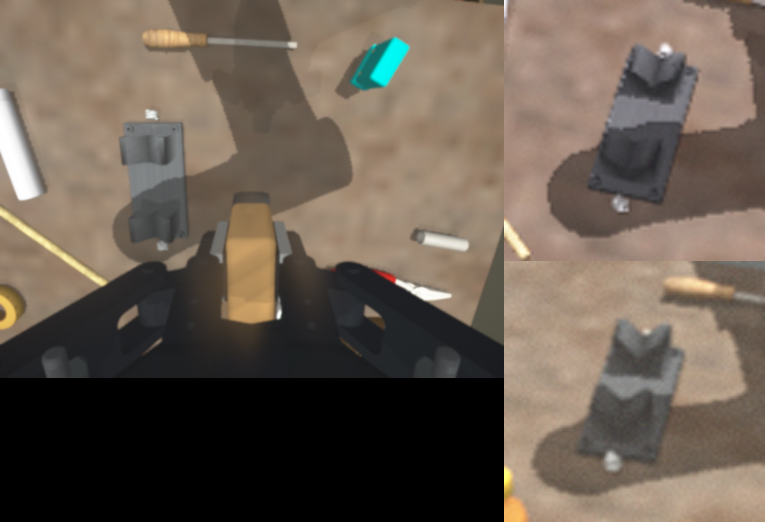

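Both chips are out on the table, one at each end of the plate: (151,115) and (162,245) in the left panel. Both grooves are empty. Now I'll set the scraper down at about (0.505, 0.10).

Request:
servo_tool:
  increments:
    - {"x": 0,"y": 30,"z": 20,"wx": 0,"wy": 0,"wz": 0,"claw": 0}
    - {"x": 0,"y": 30,"z": 40,"wx": 0,"wy": 0,"wz": 0,"claw": 0}
    - {"x": 0,"y": 0,"z": 50,"wx": 0,"wy": 0,"wz": 0,"claw": 0}
    - {"x": 0,"y": 0,"z": 40,"wx": 0,"wy": 0,"wz": 0,"claw": 0}
    - {"x": 0,"y": 0,"z": 30,"wx": 0,"wy": 0,"wz": 0,"claw": 0}
    - {"x": 0,"y": 0,"z": 12,"wx": 0,"wy": 0,"wz": 0,"claw": 0}
    - {"x": 0,"y": 0,"z": 0,"wx": 0,"wy": 0,"wz": 0,"claw": 0}
    - {"x": 0,"y": 0,"z": 0,"wx": 0,"wy": 0,"wz": 0,"claw": 0}

```text
time_s: 15.65
position: [0.5064, 0.1004, 0.0333]
ee_rot: [0.001, -0.033, 0.999, 0.0]
wrist_force: [0.3, 0.3, -1.1]
gripper_width: 0.0197
gripper_force: 49.8
```

Request:
servo_tool:
  increments:
    - {"x": 0,"y": 0,"z": 3,"wx": 0,"wy": 0,"wz": 0,"claw": 0}
    - {"x": 0,"y": 0,"z": 2,"wx": 0,"wy": 0,"wz": 0,"claw": 0}
    - {"x": 0,"y": 0,"z": 1.5,"wx": 0,"wy": 0,"wz": 0,"claw": 0}
    - {"x": 0,"y": 0,"z": 0.7,"wx": 0,"wy": 0,"wz": 0,"claw": 0}
    - {"x": 0,"y": 0,"z": 0,"wx": 0,"wy": 0,"wz": 0,"claw": 0}
    - {"x": 0,"y": 0,"z": 0,"wx": 0,"wy": 0,"wz": 0,"claw": 0}

```text
time_s: 16.4
position: [0.5058, 0.1002, 0.0258]
ee_rot: [0.0, -0.033, 0.999, -0.0]
wrist_force: [-4.4, 0.0, 8.6]
gripper_width: 0.0195
gripper_force: 51.0
```

Request:
servo_tool:
  increments:
    - {"x": 0,"y": 0,"z": 0,"wx": 0,"wy": 0,"wz": 0,"claw": 0.45}
    - {"x": 0,"y": 0,"z": 0,"wx": 0,"wy": 0,"wz": 0,"claw": 0.9}
    - {"x": 0,"y": 0,"z": 0,"wx": 0,"wy": 0,"wz": 0,"claw": 0.9}
    - {"x": 0,"y": 0,"z": 0,"wx": 0,"wy": 0,"wz": 0,"claw": 0.9}
    - {"x": 0,"y": 0,"z": -25,"wx": 0,"wy": 0,"wz": 0,"claw": 0.9}
    - {"x": 0,"y": 0,"z": -50,"wx": 0,"wy": 0,"wz": 0,"claw": 0.9}
    - {"x": 0,"y": 0,"z": -60,"wx": 0,"wy": 0,"wz": 0,"claw": 0.9}
    - {"x": 0,"y": -30,"z": -50,"wx": 0,"wy": 0,"wz": 0,"claw": 0.9}
    - {"x": 0,"y": -52,"z": -15,"wx": 0,"wy": 0,"wz": 0,"claw": 0.9}
    - {"x": 0,"y": -54,"z": 0,"wx": 0,"wy": 0,"wz": 0,"claw": 0.9}
    - {"x": 0,"y": -54,"z": 0,"wx": 0,"wy": 0,"wz": 0,"claw": 0.9}
    - {"x": 0,"y": -54,"z": 0,"wx": 0,"wy": 0,"wz": 0,"claw": 0.9}

```text
time_s: 17.9
position: [0.5215, -0.145, 0.2244]
ee_rot: [0.0, -0.033, 0.999, 0.0]
wrist_force: [1.1, 0.2, 0.6]
gripper_width: 0.0771
gripper_force: 0.0
```

Request:
servo_tool:
  increments:
    - {"x": 0,"y": -54,"z": 0,"wx": 0,"wy": 0,"wz": 0,"claw": 0.9}
    - {"x": 0,"y": -52,"z": 0,"wx": 0,"wy": 0,"wz": -0.17,"claw": 0.9}
    - {"x": 0,"y": 0,"z": 0,"wx": 0,"wy": 0,"wz": 0,"claw": 0.9}
    - {"x": 0,"y": 0,"z": 0,"wx": 0,"wy": 0,"wz": 0,"claw": 0.9}

```text
time_s: 18.4
position: [0.5286, -0.2492, 0.2239]
ee_rot: [-0.0, -0.117, 0.993, 0.0]
wrist_force: [0.5, 0.3, 0.1]
gripper_width: 0.077
gripper_force: 0.0
```

Run:
```python
from h import *
c=cam('wrist'); im=robot.capture('wrist')
for r in robot.pinpoint('wrist','tube_center')[:3]:
    v,u=r['position']; print(round(r['conf'],2),int(u),int(v),onz(c,u,v,.014).round(4))
for r in robot.outline_of('wrist','tube_center')[:2]:
    ys,xs=np.nonzero(r['region']); b=cv2.boxPoints(cv2.minAreaRect(np.c_[xs,ys].astype(np.float32)))
    W=np.array([onz(c,*p,.016)[:2] for p in b]); 
    print(r['conf'],b.round().tolist(),W.round(4).tolist(),W.mean(0))
    cv2.polylines(im,[b.astype(np.int32)],True,(255,0,0),1)
save(im,'w6.png'); s=robot.sense(); print(s['position'],s['time_s']); togo([.503,-.248,.2])
```

```text
0.73 284 161 [ 0.5085 -0.2475  0.014 ]
0.83 [[268.0, 225.0], [272.0, 97.0], [301.0, 98.0], [297.0, 225.0]] [[0.5808, -0.2491], [0.4476, -0.2756], [0.4417, -0.2473], [0.5744, -0.2178]] [ 0.51113703 -0.2474421 ]
[ 0.52887704 -0.24814753  0.22452144] 18.55
shift mm (present tool axes) [25.1  6.2 24.5] yaw -166.4 tilt [ 0.  0. -1.]
```

View pics/w6.png

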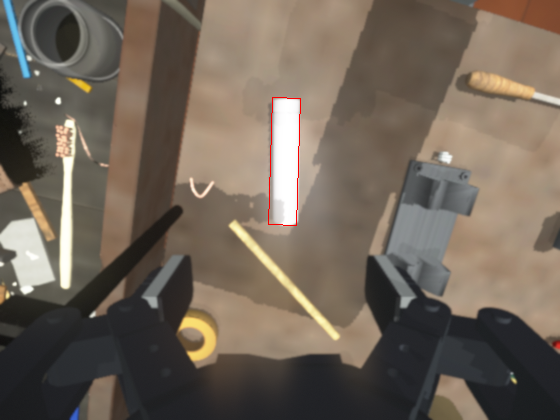

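The tube's box is (268..301, 97..225), about (0.5095, -0.2475) with its axis at yaw 11.9°. Nothing lies in the fingers' way, so I'll descend.

Request:
servo_tool:
  increments:
    - {"x": 18.7,"y": 5.1,"z": 20,"wx": 0,"wy": 0,"wz": 0.03,"claw": 0.9}
    - {"x": 0,"y": 0,"z": 50,"wx": 0,"wy": 0,"wz": 0,"claw": 0.9}
    - {"x": 0,"y": 0,"z": 50,"wx": 0,"wy": 0,"wz": 0,"claw": 0.9}
    - {"x": 0,"y": 0,"z": 45,"wx": 0,"wy": 0,"wz": 0,"claw": 0.9}
    - {"x": 0,"y": 0,"z": 30,"wx": 0,"wy": 0,"wz": 0,"claw": 0.9}
    - {"x": 0,"y": 0,"z": 17,"wx": 0,"wy": 0,"wz": 0,"claw": 0.9}
    - {"x": 0,"y": 0,"z": 0,"wx": 0,"wy": 0,"wz": 0,"claw": 0.9}
    - {"x": 0,"y": 0,"z": 0,"wx": 0,"wy": 0,"wz": 0,"claw": 0.9}

```text
time_s: 19.55
position: [0.5104, -0.2486, 0.0141]
ee_rot: [0.001, -0.103, 0.995, -0.001]
wrist_force: [0.4, -0.7, -0.5]
gripper_width: 0.0768
gripper_force: 0.0
```

Request:
servo_tool:
  increments:
    - {"x": 0,"y": 0,"z": 6,"wx": 0,"wy": 0,"wz": 0,"claw": 0.9}
    - {"x": 0,"y": 0,"z": 3,"wx": 0,"wy": 0,"wz": 0,"claw": 0.9}
    - {"x": 0,"y": 0,"z": 0,"wx": 0,"wy": 0,"wz": 0,"claw": 0}
    - {"x": 0,"y": 0,"z": 0,"wx": 0,"wy": 0,"wz": 0,"claw": 0}
    - {"x": 0,"y": 0,"z": 0,"wx": 0,"wy": 0,"wz": 0,"claw": 0}
    - {"x": 0,"y": 0,"z": 0,"wx": 0,"wy": 0,"wz": 0,"claw": 0}
    - {"x": 0,"y": 0,"z": 0,"wx": 0,"wy": 0,"wz": 0,"claw": 0}
    - {"x": 0,"y": 0,"z": 0,"wx": 0,"wy": 0,"wz": 0,"claw": 0}
    - {"x": 0,"y": 0,"z": 0,"wx": 0,"wy": 0,"wz": 0,"claw": 0}
  force: 80

```text
time_s: 20.68
position: [0.5095, -0.2486, 0.0037]
ee_rot: [0.0, -0.103, 0.995, -0.0]
wrist_force: [-1.5, 1.1, 5.4]
gripper_width: 0.0256
gripper_force: 79.0
```

Request:
servo_tool:
  increments:
    - {"x": 0,"y": 0,"z": -15,"wx": 0,"wy": 0,"wz": 0,"claw": 0}
    - {"x": 0,"y": 0,"z": -40,"wx": 0,"wy": 0,"wz": 0,"claw": 0}
    - {"x": 0,"y": 0,"z": -50,"wx": 0,"wy": 0,"wz": 0,"claw": 0}
    - {"x": 0,"y": 0,"z": -50,"wx": 0,"wy": 0,"wz": 0,"claw": 0}
    - {"x": 0,"y": 0,"z": 0,"wx": 0,"wy": 0,"wz": 0,"claw": 0}
    - {"x": 0,"y": 0,"z": 0,"wx": 0,"wy": 0,"wz": 0,"claw": 0}

```text
time_s: 21.42
position: [0.5089, -0.2481, 0.1574]
ee_rot: [-0.0, -0.103, 0.995, 0.001]
wrist_force: [0.2, 0.2, -3.8]
gripper_width: 0.0252
gripper_force: 78.8
```

Run:
```python
from h import *
c=cam('wrist'); im=robot.capture('wrist'); s=robot.sense(); M=rot(s['ee_rot'])
for r in robot.outline_of('wrist','tube_center')[:1]:
    ys,xs=np.nonzero(r['region']); print(r['conf'],r['extent'])
    # near (tool +x) end of tube at tool height: tube axis TCP-10mm
    v=ys.min(); u=xs[ys<v+3].mean(); P=onz(c,u,v,s['position'][2]+.009+.007); print('end in tool axes mm',(M.T@(P-s['position'])*1000).round(1))
save(im,'w7.png'); print(s['wrist_force'],s['position']); togo([.547,-.0742,.12],183.8)
```

```text
0.61 [278.1, 240.0, 71.5, 237.8]
end in tool axes mm [ 64.5  -1.5 -15.9]
[ 0.39851152  0.2978838  -1.69679382] [ 0.50852734 -0.24809433  0.15659543]
shift mm (present tool axes) [-73.5 162.3  36.4] yaw -168.18 tilt [-0.003  0.001 -1.   ] wz 0.14
```

View pics/w7.png

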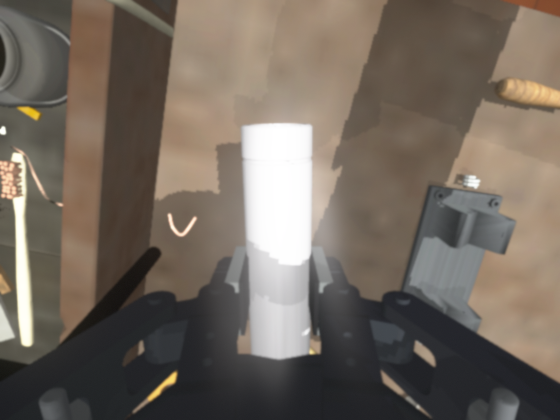

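The tube is held level and centred: its near end, at image row 125, is 64.5 mm from the tool axis. Now I'll carry it over the V-block.

Request:
servo_tool:
  increments:
    - {"x": -18.4,"y": 40.6,"z": 0,"wx": 0,"wy": 0,"wz": 0,"claw": 0}
    - {"x": -18.4,"y": 40.6,"z": 0,"wx": 0,"wy": 0,"wz": 0,"claw": 0}
    - {"x": -18.4,"y": 40.6,"z": 0,"wx": 0,"wy": 0,"wz": 0,"claw": 0}
    - {"x": -18.3,"y": 40.5,"z": 0,"wx": 0,"wy": 0,"wz": 0.14,"claw": 0}
    - {"x": 0,"y": 0,"z": 36,"wx": 0,"wy": 0,"wz": 0,"claw": 0}
    - {"x": 0,"y": 0,"z": 40,"wx": 0,"wy": 0,"wz": 0,"claw": 0}
    - {"x": 0,"y": 0,"z": 15,"wx": 0,"wy": 0,"wz": 0,"claw": 0}
    - {"x": 0,"y": 0,"z": 0,"wx": 0,"wy": 0,"wz": 0,"claw": 0}
    - {"x": 0,"y": 0,"z": 0,"wx": 0,"wy": 0,"wz": 0,"claw": 0}

```text
time_s: 22.65
position: [0.5489, -0.0749, 0.0691]
ee_rot: [0.001, -0.033, 0.999, -0.0]
wrist_force: [0.2, -1.0, -2.4]
gripper_width: 0.0256
gripper_force: 79.1
```

Run:
```python
from fitv import *
s=robot.sense();print(s['time_s'],s['wrist_force'],s['position'],s['gripper_width']);togo([.547,-.0742,.0395],183.8)
c=cam('wrist'); a=robot.capture('wrist').copy(); save(a,'w8raw.png'); ov(a,c,.547,-.0740,np.radians(3.8)); 
L=cv2.resize(a,None,fx=.9,fy=.9)
save(L,'w8.png')
```

```text
22.65 [ 0.16297752 -0.96143019 -2.38515182] [ 0.54892741 -0.07485743  0.06905915] 0.025638165753600374
shift mm (present tool axes) [ 1.9  0.8 29.6] yaw -176.2 tilt [ 0.002 -0.    -1.   ] wz 0.0
```

View pics/w8.png

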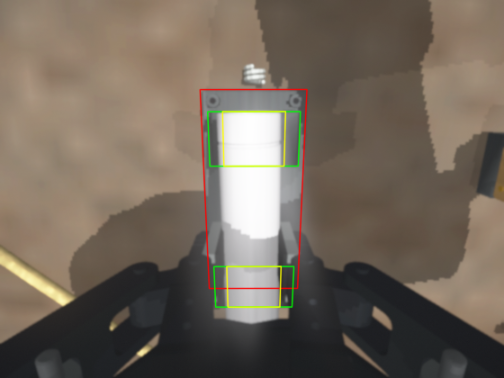

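The plate edges (columns 202–307, row 89) match the model, and the tube lies over the grooves, about 1 mm left. I'll correct that and lower it.

Request:
servo_tool:
  increments:
    - {"x": 1.8,"y": 0.9,"z": 8,"wx": 0,"wy": 0,"wz": 0,"claw": 0}
    - {"x": 0,"y": 0,"z": 9,"wx": 0,"wy": 0,"wz": 0,"claw": 0}
    - {"x": 0,"y": 0,"z": 6,"wx": 0,"wy": 0,"wz": 0,"claw": 0}
    - {"x": 0,"y": 0,"z": 3,"wx": 0,"wy": 0,"wz": 0,"claw": 0}
    - {"x": 0,"y": 0,"z": 0,"wx": 0,"wy": 0,"wz": 0,"claw": 0}
    - {"x": 0,"y": 0,"z": 0,"wx": 0,"wy": 0,"wz": 0,"claw": 0}
    - {"x": 0,"y": 0,"z": 0,"wx": 0,"wy": 0,"wz": 0,"claw": 0}

```text
time_s: 23.58
position: [0.5462, -0.0738, 0.0415]
ee_rot: [0.0, -0.033, 0.999, 0.0]
wrist_force: [-0.1, -0.0, -2.0]
gripper_width: 0.0252
gripper_force: 79.1
```

Request:
servo_tool:
  increments:
    - {"x": 0,"y": 0,"z": 1,"wx": 0,"wy": 0,"wz": 0,"claw": 0}
    - {"x": 0,"y": 0,"z": 1,"wx": 0,"wy": 0,"wz": 0,"claw": 0}
    - {"x": 0,"y": 0,"z": 0,"wx": 0,"wy": 0,"wz": 0,"claw": 0}
    - {"x": 0,"y": 0,"z": 0,"wx": 0,"wy": 0,"wz": 0,"claw": 0}

```text
time_s: 24.08
position: [0.5465, -0.0738, 0.0403]
ee_rot: [0.001, -0.033, 0.999, -0.0]
wrist_force: [-1.7, 1.6, 4.8]
gripper_width: 0.0252
gripper_force: 79.7
```

Request:
servo_tool:
  increments:
    - {"x": 0,"y": 0,"z": 0.7,"wx": 0,"wy": 0,"wz": 0,"claw": 0}
    - {"x": 0,"y": 0,"z": 0,"wx": 0,"wy": 0,"wz": 0,"claw": 0}
    - {"x": 0,"y": 0,"z": 0,"wx": 0,"wy": 0,"wz": 0,"claw": 0}

```text
time_s: 24.45
position: [0.5465, -0.0738, 0.0403]
ee_rot: [0.001, -0.033, 0.999, -0.0]
wrist_force: [-4.6, 2.7, 8.7]
gripper_width: 0.0251
gripper_force: 80.1
```

Run:
```python
from h import *
s=robot.sense();print(s['wrist_force'],s['torque'],s['position'])
```

```text
[-4.64086856  2.74409762  8.68002365] [ 0.86699229  1.69983071 -0.17107184] [ 0.54652541 -0.07380692  0.04025129]
```

Request:
servo_tool:
  increments:
    - {"x": 0.7,"y": 0.4,"z": 0.5,"wx": 0,"wy": 0,"wz": 0,"claw": 0}
    - {"x": 0,"y": 0,"z": 0.5,"wx": 0,"wy": 0,"wz": 0,"claw": 0}
    - {"x": 0,"y": 0,"z": 0,"wx": 0,"wy": 0,"wz": 0,"claw": 0}
    - {"x": 0,"y": 0,"z": 0,"wx": 0,"wy": 0,"wz": 0,"claw": 0}

```text
time_s: 24.95
position: [0.5465, -0.0737, 0.0402]
ee_rot: [0.002, -0.033, 0.999, -0.0]
wrist_force: [-3.7, 1.5, 10.5]
gripper_width: 0.0254
gripper_force: 80.2
```

Request:
servo_tool:
  increments:
    - {"x": 0.7,"y": 0.3,"z": 1,"wx": 0,"wy": 0,"wz": 0,"claw": 0}
    - {"x": 0,"y": 0,"z": 0,"wx": 0,"wy": 0,"wz": 0,"claw": 0}
    - {"x": 0,"y": 0,"z": 0,"wx": 0,"wy": 0,"wz": 0,"claw": 0}
    - {"x": 0,"y": 0,"z": 0,"wx": 0,"wy": 0,"wz": 0,"claw": 0}

```text
time_s: 25.45
position: [0.5465, -0.0737, 0.0401]
ee_rot: [0.002, -0.033, 0.999, -0.001]
wrist_force: [-3.1, 1.2, 13.2]
gripper_width: 0.0256
gripper_force: 80.5
```

Request:
servo_tool:
  increments:
    - {"x": 0,"y": 0,"z": 0,"wx": 0,"wy": 0,"wz": 0,"claw": 0}
    - {"x": 0,"y": 0,"z": 0,"wx": 0,"wy": 0,"wz": 0,"claw": 0}
    - {"x": 0,"y": 0,"z": 0,"wx": 0,"wy": 0,"wz": 0,"claw": 0}
    - {"x": 0,"y": 0,"z": 0,"wx": 0,"wy": 0,"wz": 0,"claw": 0}

```text
time_s: 25.95
position: [0.5465, -0.0737, 0.0401]
ee_rot: [0.002, -0.033, 0.999, -0.001]
wrist_force: [-2.7, 0.6, 13.5]
gripper_width: 0.0249
gripper_force: 80.5
```

Run:
```python
from h import *
s=robot.sense();print(s['wrist_force'],s['torque'],s['position']); togo([.547,-.0742,.0395],183.8)
```

```text
[-2.74318575  0.63071572 13.53029625] [ 0.27838473  1.27749087 -0.29957657] [ 0.54653248 -0.07368301  0.04011003]
shift mm (present tool axes) [-0.4 -0.5  0.6] yaw -176.18 tilt [ 0.005 -0.001 -1.   ] wz 0.0
```

Request:
servo_tool:
  increments:
    - {"x": 0.4,"y": 0,"z": 1.3,"wx": 0,"wy": 0,"wz": 0,"claw": 0}
    - {"x": 0,"y": 0,"z": 0,"wx": 0,"wy": 0,"wz": 0,"claw": 0}
    - {"x": 0,"y": 0,"z": 0,"wx": 0,"wy": 0,"wz": 0,"claw": 0}
    - {"x": 0,"y": 0,"z": 0,"wx": 0,"wy": 0,"wz": 0,"claw": 0}
    - {"x": 0,"y": 0,"z": 0,"wx": 0,"wy": 0,"wz": 0,"claw": 0}
    - {"x": 0,"y": 0,"z": 0,"wx": 0,"wy": 0,"wz": 0,"claw": 0}

```text
time_s: 26.7
position: [0.5466, -0.0737, 0.04]
ee_rot: [0.003, -0.034, 0.999, -0.001]
wrist_force: [-6.2, 1.7, 18.1]
gripper_width: 0.0253
gripper_force: 81.1
```

Run:
```python
from h import *
o=[]
for n in('scene','side'):
    im=robot.capture(n);save(im,n+'9.png'); o.append(cv2.resize(im[140:290,200:420],None,fx=2.0,fy=2.0,interpolation=cv2.INTER_CUBIC))
save(np.vstack(o),'f9.png'); s=robot.sense();print(s['wrist_force'],s['torque'],s['position'],s['time_s'])
```

```text
[-5.46798262  2.77584371 19.06385411] [ 0.64957304  1.98539241 -0.31711675] [ 0.54656399 -0.07367932  0.04003666] 26.8
```

View pics/f9.png

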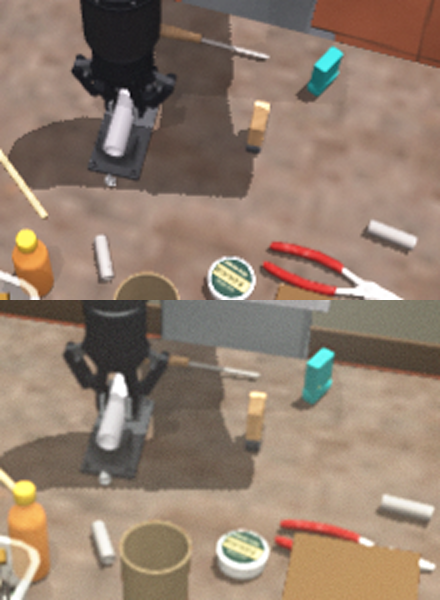

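The tube lies in the vees at (118,125) in the top crop, and the scraper stands upright and clear at (258,127). A small trim will reduce the side force.

Request:
servo_tool:
  increments:
    - {"x": 0.8,"y": 0.4,"z": -0.2,"wx": 0,"wy": 0,"wz": 0,"claw": 0}
    - {"x": 0,"y": 0,"z": 0,"wx": 0,"wy": 0,"wz": 0,"claw": 0}
    - {"x": 0,"y": 0,"z": 0,"wx": 0,"wy": 0,"wz": 0,"claw": 0}
    - {"x": 0,"y": 0,"z": 0,"wx": 0,"wy": 0,"wz": 0,"claw": 0}
    - {"x": 0,"y": 0,"z": 0,"wx": 0,"wy": 0,"wz": 0,"claw": 0}
    - {"x": 0,"y": 0,"z": 0,"wx": 0,"wy": 0,"wz": 0,"claw": 0}

```text
time_s: 27.55
position: [0.5465, -0.0735, 0.04]
ee_rot: [0.004, -0.033, 0.999, -0.001]
wrist_force: [-0.5, 0.7, 14.1]
gripper_width: 0.0252
gripper_force: 80.4
```

Request:
servo_tool:
  increments:
    - {"x": 0.2,"y": 0,"z": 0.9,"wx": 0,"wy": 0,"wz": 0,"claw": 0}
    - {"x": 0,"y": 0,"z": 0,"wx": 0,"wy": 0,"wz": 0,"claw": 0}
    - {"x": 0,"y": 0,"z": 0,"wx": 0,"wy": 0,"wz": 0,"claw": 0}
    - {"x": 0,"y": 0,"z": 0,"wx": 0,"wy": 0,"wz": 0,"claw": 0}
    - {"x": 0,"y": 0,"z": 0,"wx": 0,"wy": 0,"wz": 0,"claw": 0}
    - {"x": 0,"y": 0,"z": 0,"wx": 0,"wy": 0,"wz": 0,"claw": 0}

```text
time_s: 28.3
position: [0.5465, -0.0735, 0.0399]
ee_rot: [0.004, -0.033, 0.999, -0.001]
wrist_force: [-2.5, 0.8, 17.9]
gripper_width: 0.0255
gripper_force: 81.0
```

Run:
```python
from h import *
print(robot.finish_job())
```

```text
the job is handed in; nothing more can be done
None
```

I handed the job in at about 28 s: both chips are out of the grooves, the scraper stands clear on the table, and the gripper is holding the tube pressed into both vees at about 18 N (side force 0.8 N); the handing-in call returned no verdict.

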